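# Gauge the three slots with the sprung feeler

## Task

Two of the three slots in the aluminium block are closed somewhere down inside, where it cannot be seen. Take the feeler gauge out of its stand and try the slots in turn, left one first, then the middle, then the right as seen from the robot, pushing the blade gently down each until it either goes in up to the collar or jams and starts to spring back into the handle - never force it hard against a jam. When all three have been tried, leave the gauge standing, fully home and let go, in the one slot that takes it, and leave the other things on the bench alone.

Things in the scene. Friction and masses are not known exactly. Their poses are not given: they have to be found in the camera images.
- feeler: feeler gauge, upright in its stand at the start: black handle 34 x 16 mm, 50 mm tall, on a steel collar 46 x 22 x 6 mm, blade down. Origin at the centre of the collar's underside (66 mm above the bench at the start); z up, x along the blade's width, y through its thickness. The handle spans 6 to 56 mm above the origin; grip it across its 16 mm (along y). About 90 g
- feeler_tip (a point): middle of the blade's lower end, 45 mm below the collar's underside when the blade is out. The blade is 24 mm wide (x) and 4 mm thick (y), its last 2 mm a little narrower; axes as the feeler's
- blade (a joint): how far the blade is pushed up into the handle, m: 0 fully out (a spring of 1 N/mm with 1.5 N preload holds it out), 0.016 at its hard stop. Above 0.001 counts as a jam felt; more than 0.013 (about 14 N) counts as forced
- slot_block: fixed pale aluminium block, 56 (x) x 180 (y) x 66 mm high, on a foot plate; three slots in its top, 60 mm apart in a row along its y. Origin at the centre of its underside, z up, +y towards its left slot. Each slot is 30 mm long (x), 6 mm wide (y), lined black, chamfered 3 mm round the mouth. Two are closed by a hidden rigid liner, its top 12 to 30 mm down; the third (any of them) is deeper than the blade
- slot_left (a point): centre of the mouth of the left (+y) slot, in the block's top face, 66 mm above the bench; axes as the block's
- slot_middle (a point): centre of the mouth of the middle slot, in the block's top face, 66 mm above the bench; axes as the block's
- slot_right (a point): centre of the mouth of the right (-y) slot, in the block's top face, 66 mm above the bench; axes as the block's
- gauge_stand: fixed grey plastic stand of the gauge, 56 x 50 x 66 mm high on a foot plate, with one slot 30 x 8 mm (x, y); origin at the centre of its underside, axes along those of the gauge that stands in it
- dome_nut: grey dome nut, 61 x 69 x 38 mm, a loose bystander; origin under its middle
- screw_tray: small blue tray of screws, 73 x 100 x 28 mm, a loose bystander; origin under its middle
- locknut: flat hexagonal ring nut, 64 x 73 x 10 mm, a loose bystander; origin under its middle
Not all that is in view belongs to the job. Of the things that look like the feeler, the larger one is meant.

How it is judged:
By the outcome, as a careful person would: the job done as asked, in the order asked, and still so for the second after the job is handed in, with the robot touching nothing.
It also fails if it takes over 67 s, if anything falls off the work surface, if the arm or the gripper's body presses on something with over 40 N, if the wrist force passes 120 N, or if a joint passes its speed limit or range.

## Robot

A 6-joint arm with a two-finger parallel gripper is mounted at the origin on a cart in front of the work surface, level with it; the furniture and walls round the work are solid. World frame = base frame: x ahead of the robot, y to its left, z up, the work surface at z = 0. Lengths are in m, angles in rad, forces in N, time in s.
With the tool pointing down it reaches from about 0.35 to 0.8 m from the base axis. Payload 7.3 kg.
Tool frame: the origin (TCP) lies between the finger pads; the fingertips stand 25 mm ahead of it and the grasp point (between the pads) lies 6 mm ahead of it (r.tip_extent is the distance from the TCP to the fingertips, in m); z points along the fingers, y is the line along which they close (so a half turn about z gives the same grasp; the last joint's range is limited). The gripper opens to 85 mm and grips with 20 to 120 N. Pads are 22 mm wide; open, the fingers measure 114 mm over their backs; the gripper's body (76 mm by 85 mm) begins 54 mm behind the grasp point. The pads swing forward as they close: fully open they stand 13 mm farther back than shut.
Start: joints at [1.061, 0.342, 1.524, -0, 1.275, -0.146], TCP at [0.187, 0.491, 0.256] pointing down, gripper open.
Joint ranges: [-2.53, 2.53], [-0.77, 2.02], [0.04, 2.7], [-1, 4.14], [0.28, 2.66], [-3.11, 3.11]. Speed limits (rad/s): [2.57, 2.57, 3.14, 3.14, 3.14, 3.14].

## Interface

Orientations are given as a unit quaternion [x, y, z, w].
In Python, from workcell import r, command_gripper, optics gives the robot as it stands. The module is installed in compiled form; this text tells all that it offers. Calls block until the motion is done:
- r.reach(position, orientation): joint-space move of the TCP to a pose.
- r.move_straight(position, orientation=None, speed=0.15, max_force=None): straight line of the TCP; orientation=None keeps the orientation; speed is the mean speed in m/s. With max_force (N) it stops when the force on the tool has changed by that much, and returns True; else False.
- r.movej(angles): joint-space move.
- command_gripper(opening, force=None): finger opening in m; force is the grip in N (None keeps the last); returns when the fingers have stopped.
- r.hold(seconds).
- r.solve_ik(position, orientation): joint angles nearest the present ones, or None.
- r.read_state(): the state.
- optics.get_image(name): name is "scene" or "top"; returns (picture, depth): 480x640x3 uint8, red, green, blue; 480x640 float32, m along the optical axis (not along the pixel's ray), 0 where there is no reading.
- optics.camera_model(name): a dict with "K" (3x3 intrinsics, pixels), "k1" (the pictures are not rectified: a ray, as slopes to the right and down, at radius r is drawn at 1 + k1 r^2 times it, then the intrinsics apply), "R" (3x3) and "t" (3): a world point X has camera coordinates R X + t. Camera axes: x right, y down, z forward; pixel columns grow to the right and rows downward; lengths in m; the calibration is good to about 2 mm. A picture is of the moment at which its call begins. camera_model takes no time and is no camera call.
A pose or a line that the arm cannot do raises r.PlanningError and nothing moves.
- r.finish_job(): hands the job in; it is judged then, once.
The state is a dict: "time_s": time; "joint_positions": joint angles; "dq": joint speeds; "tau": joint torques, N m; "eef_pos": TCP position; "eef_rot": TCP orientation; "contact_force": force on the tool from outside, world axes, zero at the start; "torque": the same for the moment, N m; "grip_width": finger opening in m; "grip_force": force on a finger pad.
Only numpy, scipy, OpenCV 4.12 (cv2) and the standard library are available. Lean on these libraries where they do the work, as an engineer would, in place of code of your own. Each camera call takes 0.05 s, during which the arm holds its last target. There are 200 camera calls.

## Working session

There is one attempt and no reset: what is moved stays moved. The work goes in short steps, each a Python script; the robot and the scene stay as the last script left them, time stands still between calls to the robot, and variables do not carry over. Pictures are saved under pics/ and viewed, at most 10 in all, crops included, and the job is handed in when it is done.

```bash
mkdir -p pics
cat > h.py <<'E'
import numpy as np, cv2
from workcell import r, command_gripper, optics
def snap(n):
    im,d=optics.get_image(n); np.savez(f'pics/{n}.npz',im=im,d=d); return im,d
def rays(n,uv):
    c=optics.camera_model(n);K=np.array(c['K']);R=np.array(c['R']);t=np.array(c['t'])
    uv=np.atleast_2d(uv).astype(float)
    p=cv2.undistortPoints(uv[:,None],K,np.array([c['k1'],0,0,0.]))[:,0]
    return -R.T@t,np.c_[p,np.ones(len(p))]@R,R,t
def onz(n,uv,z):
    o,d,_,_=rays(n,uv); return o+d*((z-o[2])/d[:,2])[:,None]
def cloud(n,dep):
    v,u=np.mgrid[:480,:640]
    o,d,_,_=rays(n,np.c_[u.ravel(),v.ravel()])
    return (o+d*dep.ravel()[:,None]).reshape(480,640,3)
E
python3 - <<'E'
from h import *
for n in('scene','top'):
    im,d=snap(n); cv2.imwrite(f'pics/{n}0.png',im[...,::-1])
    c=optics.camera_model(n); o,dd,_,_=rays(n,[[320,240]]); print(n,o,dd,c['K'][0][0],c['k1'],(d==0).mean())
s=r.read_state();print(s['time_s'],s['eef_rot'],r.tip_extent)
E
```

```text
scene [0.27451797 0.93888704 0.62241167] [[ 0.35658074 -0.67815271 -0.64278677]] 511.29843888919953 -0.08846522076404156 0.004283854166666667
top [0.51629143 0.32568752 0.91424346] [[ 0.10206819  0.02133672 -0.99475137]] 443.64990409414463 -0.11169791914032876 0.003948567708333333
0.1 [ 1.80877165e-01  9.83505458e-01 -6.47880192e-04 -2.14822514e-04] 0.025
```

View pics/scene0.png

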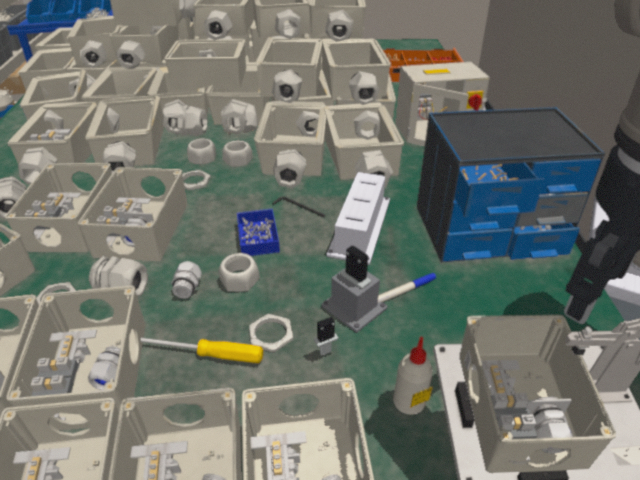

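View pics/top0.png

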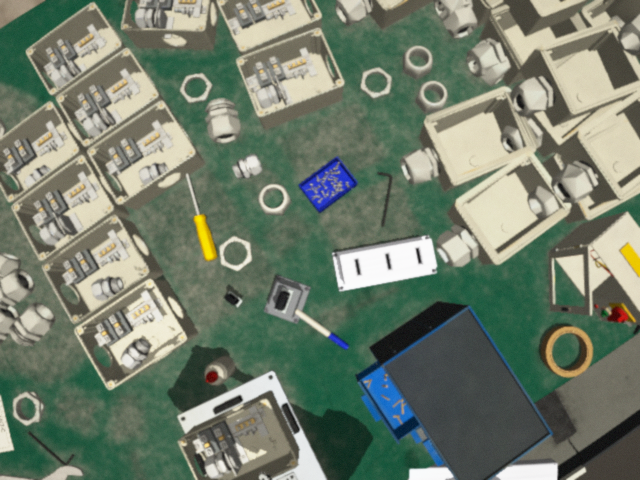

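Top view: the block is at (385,262), with slots at about (358,267), (390,261) and (418,256). The gauge stands in its stand at (283,298), and the smaller decoy is at (233,298). I'll measure these next.

Run:
```python
from h import *
z=np.load('pics/top.npz');im,d=z['im'],z['d'];P=cloud('top',d)
def rect(pts):
    (c,s,a)=cv2.minAreaRect((pts[:,:2]*1000).astype(np.float32)); b=cv2.boxPoints((c,s,a))/1000
    e=[b[1]-b[0],b[2]-b[1]]; e=max(e,key=np.linalg.norm); return np.array(c)/1000,s,np.degrees(np.arctan2(e[1],e[0]))
g=im.max(2)
# slots: dark in block bounding region
sub=np.zeros(g.shape,bool); sub[235:290,332:438]=1
top=sub&(abs(P[...,2]-.066)<.006)
white=(g>170)&sub
print('block z med',np.median(P[white][:,2]))
cnt,_=cv2.findContours(white.astype(np.uint8),cv2.RETR_EXTERNAL,cv2.CHAIN_APPROX_NONE)
c=max(cnt,key=cv2.contourArea)[:,0]; print('block',rect(onz('top',c,.066)))
n,l,st,ce=cv2.connectedComponentsWithStats((sub&(g<90)).astype(np.uint8))
for i in range(1,n):
    if 20<st[i,4]<400:
        v,u=np.where(l==i); print(st[i],ce[i],onz('top',ce[i],.066),rect(onz('top',np.c_[u,v],.066)))
# handle: by height
for nm,(u0,v0,u1,v1) in dict(big=(255,265,315,330),small=(220,280,250,315)).items():
    Q=P[v0:v1,u0:u1].reshape(-1,3);print(nm,'zmax',np.percentile(Q[:,2],99.5))
    m=Q[Q[:,2]>np.percentile(Q[:,2],99.5)-.006]; print(len(m),m.mean(0),rect(m))
    m=Q[(Q[:,2]>.058)&(Q[:,2]<.069)]; len(m)>3 and print('stand top',len(m),rect(m))
cv2.imwrite('pics/crop1.png',cv2.resize(im[225:335,220:440,::-1],None,fx=3.6,fy=3.6,interpolation=cv2.INTER_CUBIC))
# obstacles >0.1 within region
m=(P[...,2]>.10)&(P[...,0]>.1)&(P[...,0]<.9)&(abs(P[...,1])<.8)
m=cv2.morphologyEx(m.astype(np.uint8),cv2.MORPH_OPEN,np.ones((3,3)))
n,l,st,ce=cv2.connectedComponentsWithStats(m)
for i in range(1,n):
    if st[i,4]>50: Q=P[l==i];print(st[i],Q.min(0).round(3),Q.max(0).round(3))
```

```text
block z med 0.06404249342517043
block (array([0.56162408, 0.21865891]), (74.58668518066406, 194.4833984375), np.float32(-78.80572))
[333 235  87  17 189] [376.11640212 242.78306878] [[0.59945868 0.23593991 0.066     ]] (array([0.59996094, 0.23589795]), (5.512629508972168, 169.0784454345703), np.float32(-78.90853))
[417 249   4  14  24] [418.25       255.58333333] [[0.57583535 0.15461405 0.066     ]] (array([0.5761178 , 0.15464349]), (25.150876998901367, 3.3064424991607666), np.float32(13.769719))
[386 255   4  13  21] [387.80952381 260.85714286] [[0.56498659 0.21339179 0.066     ]] (array([0.56483069, 0.21343343]), (23.61433219909668, 3.022510290145874), np.float32(11.393522))
[356 260   4  14  25] [357.36 266.68] [[0.55310043 0.27169351 0.066     ]] (array([0.55338678, 0.27179962]), (25.43416404724121, 3.004655361175537), np.float32(11.7725935))
big zmax 0.9142434604562434
23 [0.51629143 0.32568752 0.91424346] (array([0.51629144, 0.32568753]), (0.0, 0.0), np.float32(0.0))
stand top 454 (array([0.48805228, 0.40998251]), (50.48976135253906, 54.84252166748047), np.float32(-19.83657))
small zmax 0.07436205236865041
84 [0.48935788 0.50956465 0.09163692] (array([0.49656464, 0.42546835]), (21.625476837158203, 202.27157592773438), np.float32(-84.91929))
stand top 18 (array([0.48716843, 0.51165405]), (18.89214324951172, 11.409910202026367), np.float32(54.18165))
[ 510   80  130  123 6764] [ 0.516 -0.302  0.1  ] [0.9   0.326 0.914]
[ 571  211   69  115 4429] [ 0.444 -0.255  0.1  ] [0.655 0.326 0.914]
[275 292  14  19 187] [0.472 0.326 0.101] [0.516 0.421 0.914]
[  355   303   197   177 20322] [ 0.207 -0.034  0.1  ] [0.516 0.326 0.914]
[206 371  12  12 120] [0.339 0.326 0.1  ] [0.516 0.546 0.914]
[259 472  11   8  62] [0.17  0.326 0.107] [0.516 0.445 0.914]
```

View pics/crop1.png

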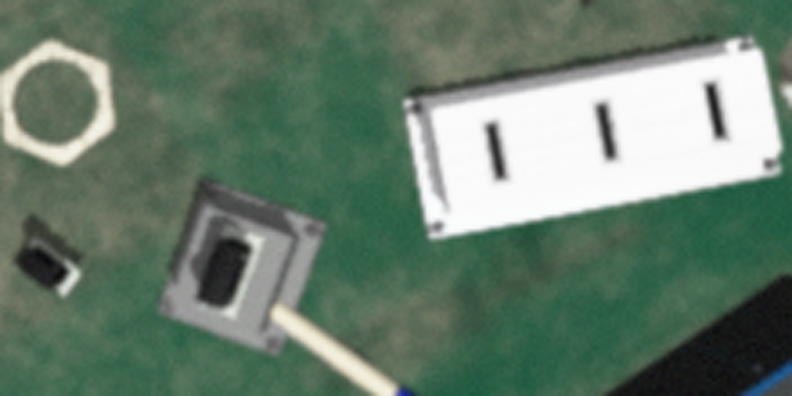

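The crop shows the handle tilted about −20° in world yaw and the block's slots at about +11°. Next I'll find the handle, and check the blue cabinet for arm clearance.

Run:
```python
from h import *
z=np.load('pics/top.npz');im,d=z['im'],z['d'];P=cloud('top',d);P[d==0]=0
g=im.max(2)
sub=np.zeros(g.shape,bool); sub[265:330,260:315]=1
m=sub&(P[...,2]>.1)&(g<70)
Q=P[m];print('handle',m.sum(),Q.mean(0),np.percentile(Q[:,2],[5,50,95]))
v,u=np.where(m);W=onz('top',np.c_[u,v],.122)
for X in(W[:,:2],Q[:,:2]):
    c,s,a=cv2.minAreaRect((X*1000).astype(np.float32));w,V=np.linalg.eigh(np.cov(X.T));print(X.mean(0),c,s,a,np.degrees(np.arctan(V[1,1]/V[0,1])))
# cabinet
s=np.zeros(g.shape,bool);s[300:480,355:555]=1
for lo in(.08,.15,.2,.25,.3):
    Q=P[s&(P[...,2]>lo)]
    if len(Q):
        c=cv2.boxPoints(cv2.minAreaRect((Q[:,:2]*1000).astype(np.float32)));print(lo,len(Q),c.round().tolist(),Q[:,2].max())
# arm geometry
rows=[];rhs=[]
def q(t,a=np.pi): return [np.cos(t/2),np.sin(t/2),0,0]
for p in([.5,.41,.2],[.4,.3,.2],[.56,.27,.12],[.6,.2,.3],[.5,.1,.4],[.576,.155,.12]):
    j=r.solve_ik(p,q(.3)); 
    if j is None: print(p,None);continue
    j=np.array(j);print(p,j.round(2))
    rr=np.hypot(p[0],p[1]);s2,s3=j[1],j[1]+j[2]
    rows+=[[1,0,np.sin(s2),np.sin(s3),np.cos(s3)],[0,1,np.cos(s2),np.cos(s3),-np.sin(s3)]];rhs+=[rr,p[2]]
x,res,_,_=np.linalg.lstsq(np.array(rows),np.array(rhs),rcond=None);print('a,h-T,L2,L3,off',x.round(3),res)
```

```text
handle 158 [0.48937476 0.40932602 0.12022915] [0.11770979 0.12050358 0.12275928]
[0.48942915 0.40914224] (489.49609375, 409.0291748046875) (15.777819633483887, 31.802738189697266) 72.67501831054688 -20.21713692015068
[0.48937476 0.40932602] (489.175048828125, 409.584716796875) (16.392715454101562, 31.36834144592285) 72.9688720703125 -19.81748350203424
0.08 20532 [[152.0, 152.0], [281.0, -38.0], [490.0, 103.0], [361.0, 293.0]] 0.21437155251945084
0.15 18301 [[152.0, 152.0], [281.0, -38.0], [490.0, 103.0], [361.0, 293.0]] 0.21437155251945084
0.2 16422 [[160.0, 141.0], [281.0, -38.0], [490.0, 102.0], [369.0, 282.0]] 0.21437155251945084
[0.5, 0.41, 0.2] [ 0.57  0.61  1.24 -0.    1.29  1.84]
[0.4, 0.3, 0.2] [ 0.49  0.35  1.68 -0.    1.11  1.76]
[0.56, 0.27, 0.12] [ 0.33  0.64  1.42 -0.    1.08  1.6 ]
[0.6, 0.2, 0.3] [ 0.2   0.52  1.12 -0.    1.5   1.47]
[0.5, 0.1, 0.4] [ 0.05  0.24  1.27 -0.    1.63  1.32]
[0.576, 0.155, 0.12] [ 0.13  0.6   1.5  -0.    1.04  1.41]
a,h-T,L2,L3,off [ 0.006 -0.063  0.502  0.38   0.045] [3.52188104e-07]
```

```bash
cat >> h.py <<'E'
def q(deg): t=np.radians(deg)/2; return [np.cos(t),np.sin(t),0,0]
YB=11.1; U=np.array([np.cos(np.radians(YB)),np.sin(np.radians(YB))]); V=np.array([-U[1],U[0]])
SL={'left':np.array([.5532,.2718]),'middle':np.array([.5648,.2134]),'right':np.array([.5759,.1546])}
def st(tag=''):
    s=r.read_state(); print(tag,round(s['time_s'],2),np.round(s['eef_pos'],4),'F',np.round(s['contact_force'],2),'w',round(s['grip_width'],4),round(s['grip_force'],1)); return s
E
python3 - <<'E'
from h import *
command_gripper(.05,40)
r.reach([.4894,.4092,.20],q(160)); st('above')
r.move_straight([.4894,.4092,.103],speed=.1,max_force=15); st('down')
command_gripper(0,40); st('grip')
r.move_straight([.4894,.4092,.172],speed=.1); st('up')
p=SL['left']
r.move_straight([p[0],p[1],.172],q(180+YB),speed=.15); st('over left')
for n in('scene','top'):
    im,d=snap(n); print(n)
    uv=(250,130) if n=='scene' else (280,200)
    c=im[uv[1]:uv[1]+150,uv[0]:uv[0]+200,::-1]; cv2.imwrite(f'pics/{n}2.png',cv2.resize(c,None,fx=4,fy=4,interpolation=cv2.INTER_CUBIC))
E
```

```text
above 1.75 [0.4884 0.41   0.2004] F [-0.36 -0.09 -0.55] w 0.0501 0.0
down 2.87 [0.4898 0.4095 0.1038] F [-0.17 -0.57  0.13] w 0.0502 0.0
grip 3.27 [0.4896 0.4093 0.1036] F [-0.29 -0.54  2.8 ] w 0.0154 40.0
up 4.11 [0.489  0.4089 0.1712] F [-0.28 -0.08 -1.49] w 0.0155 39.7
over left 5.27 [0.5529 0.2722 0.1717] F [ 0.29 -0.75 -1.78] w 0.0152 39.6
scene
top
```

View pics/scene2.png

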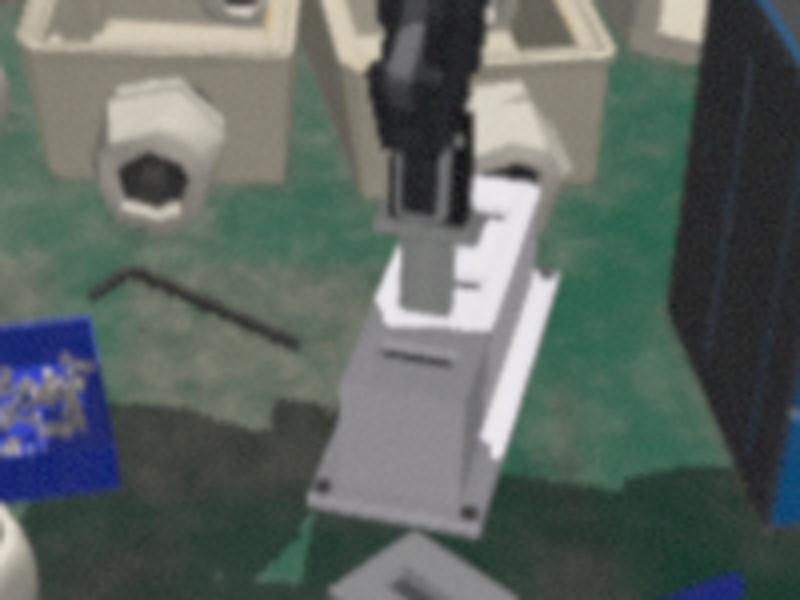

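View pics/top2.png

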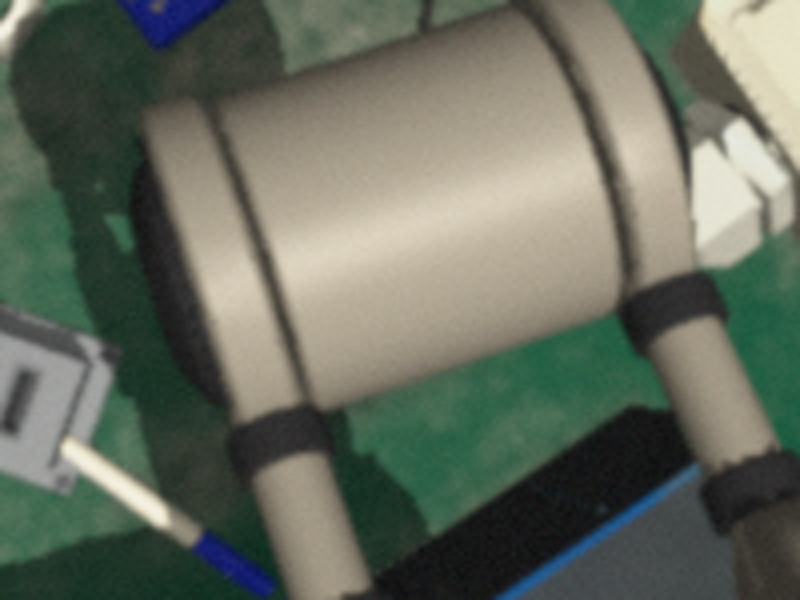

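Scene crop: the gauge hangs straight in the grip. Its tip edge runs from about (400,308) to (452,316) and the left slot from about (383,350) to (455,362). The arm hides the block in the top view. I'll compare tip and slot by ray, using the scene view.

Run:
```python
from h import *
im=np.load('pics/scene.npz')['im'];g=im.astype(float).mean(2)
f=lambda x,y:(250+(x+.5)/4-.5,130+(y+.5)/4-.5)
print('slot hand',onz('scene',[f(383,350),f(418,357),f(455,362)],.066))
s=st(); zt=s['eef_pos'][2]-.1036+.021
T=onz('scene',[f(400,308),f(426,312),f(452,316)],zt); print('tip front',zt,T, 'exp',np.array(s['eef_pos'][:2])+.002*V)
# slot: darkness-weighted per-column row centroid
S=[]
for u in range(343,367):
    col=g[212:227,u]; w=np.clip(np.median(col)-12-col,0,None)
    if w.sum()>25: S.append((u,(w*np.arange(212,227)).sum()/w.sum(),w.sum()))
S=np.array(S);print(S.round(1).tolist());k=(S[:,0]>347)&(S[:,0]<363)
W=onz('scene',S[k,:2],.066);print('slot y(V) line',(W[:,:2]@V).round(4),'top-est',SL['left']@V,SL['left']@U)
# tip bottom edge: steepest dark->bright per column
for u in range(351,362):
    col=g[200:216,u];i=np.argmax(np.diff(col));a,b=col[i-2:i+1].min(),col[i:i+4].max();h=(a+b)/2
    j=np.where((col[:-1]<h)&(col[1:]>=h))[0];
    if len(j): e=200+j[0]+(h-col[j[0]])/(col[j[0]+1]-col[j[0]]);print(u,round(e,2),(onz('scene',[(u,e)],zt)[0,:2]@V).round(4))
print('tcp V,U',np.array(s['eef_pos'][:2])@V,np.array(s['eef_pos'][:2])@U)
```

```text
slot hand [[0.572067   0.27471897 0.066     ]
 [0.55598428 0.27227294 0.066     ]
 [0.53982551 0.26811127 0.066     ]]
 5.37 [0.5528 0.2724 0.1719] F [-0.79  0.23 -0.82] w 0.0157 39.6
tip front 0.08929014885443638 [[0.56591109 0.27159097 0.08929015]
 [0.55448744 0.26909059 0.08929015]
 [0.54311876 0.26659954 0.08929015]] exp [0.55244775 0.27440034]
[[346.0, 218.2, 38.0], [347.0, 218.2, 56.3], [348.0, 218.2, 63.7], [349.0, 218.4, 50.7], [350.0, 218.6, 54.3], [351.0, 218.8, 67.0], [352.0, 219.1, 63.3], [353.0, 219.2, 63.3], [354.0, 219.4, 60.7], [355.0, 219.5, 64.7], [356.0, 219.7, 51.3], [357.0, 219.8, 60.7], [358.0, 220.1, 60.7], [359.0, 220.2, 63.0], [360.0, 220.3, 58.0], [361.0, 220.4, 52.0]]
slot y(V) line [0.1613 0.1613 0.1614 0.1615 0.1618 0.1616 0.1616 0.1615 0.1615 0.1615
 0.1616 0.1614 0.1614 0.1611] top-est 0.16021219419096022 0.5951785722222516
351 207.05 0.1581
352 207.36 0.1585
353 207.48 0.1584
354 207.56 0.1581
355 207.87 0.1586
356 207.94 0.1583
357 208.08 0.1582
358 208.29 0.1583
359 208.43 0.1582
360 208.46 0.1579
361 208.5 0.1575
tcp V,U 0.16090871022540965 0.5949410193220567
```

Run:
```python
from h import *
z=np.load('pics/scene.npz');im,d=z['im'],z['d'];P=cloud('scene',d)
f=lambda x0,y0,x1,y1:P[130+y0//4:130+y1//4+1,250+x0//4:250+x1//4+1].reshape(-1,3)
def rep(n,Q): print(n,len(Q),'U,V,z med',np.round([np.median(Q[:,:2]@U),np.median(Q[:,:2]@V),np.median(Q[:,2])],4),'sdV',(Q[:,:2]@V).std().round(4))
rep('blade',f(408,256,444,300))
for a in range(252,304,8): rep(f' blade{a}',f(408,a,444,a+3))
rep('collar front',f(384,224,472,232))
rep('block end',f(352,430,460,470))
rep('block end up',f(370,410,460,420))
rep('top shade',f(395,332,470,340)); rep('top lit',f(465,300,490,320)); rep('top near',f(380,372,450,380))
rep('plinth bench',f(130,400,200,440))
```

```text
blade 120 U,V,z med [0.5949 0.1619 0.11  ] sdV 0.0642
 blade252 10 U,V,z med [0.5957 0.1614 0.1233] sdV 0.0012
 blade260 10 U,V,z med [0.5956 0.1612 0.1188] sdV 0.0014
 blade268 10 U,V,z med [0.5951 0.1621 0.1155] sdV 0.0014
 blade276 10 U,V,z med [0.5951 0.1617 0.111 ] sdV 0.001
 blade284 10 U,V,z med [0.595  0.1614 0.1064] sdV 0.0008
 blade292 10 U,V,z med [0.5946 0.1615 0.1026] sdV 0.0012
 blade300 10 U,V,z med [0.5943 0.1624 0.0988] sdV 0.0008
collar front 69 U,V,z med [0.5935 0.1699 0.1414] sdV 0.0322
block end 308 U,V,z med [0.5948 0.1891 0.0365] sdV 0.0387
block end up 96 U,V,z med [0.5919 0.1891 0.0565] sdV 0.069
top shade 60 U,V,z med [0.5948 0.148  0.0688] sdV 0.0039
top lit 42 U,V,z med [0.579  0.1214 0.0689] sdV 0.0053
top near 54 U,V,z med [0.595  0.1778 0.0687] sdV 0.0032
plinth bench 209 U,V,z med [0.7192 0.1618 0.0022] sdV 0.0097
```

Depth in the same view puts the left slot 0.6 mm from the blade, which agrees with the top view. I'll try the left slot.

```bash
cat >> h.py <<'E'
def over(k,dv=0,du=0):
    p=SL[k]+dv*V+du*U; r.move_straight([p[0],p[1],.160],q(180+YB),speed=.12)
    r.hold(.2); st('over '+k); return p
def probe(k,dv=0,du=0,f=6):
    p=over(k,dv,du); hit=r.move_straight([p[0],p[1],.1015],speed=.025,max_force=f)
    s=st('hit' if hit else 'no hit'); e=np.array(s['eef_pos'][:2])-SL[k]
    print('tip depth mm',round((.066-(s['eef_pos'][2]-.0826))*1000,1),'dU,dV',(e@U*1e3).round(2),(e@V*1e3).round(2)); return s
E
python3 - <<'E'
from h import *
probe('left')
E
```

```text
over left 5.82 [0.5533 0.272  0.1605] F [-1.22  0.63 -0.37] w 0.0158 39.6
hit 7.87 [0.5532 0.2718 0.1036] F [-0.73 -0.49  5.34] w 0.0156 40.4
tip depth mm 45.0 dU,dV -0.0 -0.0
```

Left takes the blade fully, with the collar seated at depth 45 mm. Now the middle.

Run:
```python
from h import *
def up(k): p=SL[k]; r.move_straight([p[0],p[1],.160],speed=.1); st('up')
up('left'); probe('middle'); up('middle')
```

```text
up 8.59 [0.5527 0.2716 0.1593] F [-0.4   0.16 -1.08] w 0.0152 39.6
over middle 9.44 [0.5646 0.2141 0.16  ] F [-0.3  -0.54 -0.97] w 0.0157 39.6
hit 10.94 [0.5649 0.2134 0.1202] F [-0.88 -0.11  6.69] w 0.0154 40.6
tip depth mm 28.4 dU,dV 0.09 0.03
up 11.49 [0.5644 0.2133 0.1595] F [ 0.15  0.56 -0.92] w 0.0158 39.6
```

Middle jammed with the tip about 23 mm down. Now the right, then back to the left.

Run:
```python
from h import *
s=probe('right'); p=SL['right']; r.move_straight([p[0],p[1],.160],speed=.1); st('up')
if s['eef_pos'][2]>.108:
    s=probe('left')
```

```text
over right 12.34 [0.5757 0.1553 0.16  ] F [ 0.27 -0.45  0.15] w 0.0154 39.6
hit 13.84 [0.576  0.1546 0.1202] F [-0.31 -0.46  5.35] w 0.0155 40.6
tip depth mm 28.4 dU,dV 0.11 -0.02
up 14.39 [0.5755 0.1546 0.1595] F [-0.74  0.1  -1.41] w 0.0155 39.6
over left 15.73 [0.5534 0.2712 0.16  ] F [ 0.28 -0.33 -0.71] w 0.0158 39.6
hit 17.78 [0.5532 0.2718 0.1036] F [-1.72  1.02  5.12] w 0.0154 40.5
tip depth mm 45.0 dU,dV -0.02 0.04
```

Run:
```python
from h import *
p=SL['left']
command_gripper(.05); st('open')
r.move_straight([p[0],p[1],.25],speed=.1)
r.reach([.33,.48,.27],q(160)); st('away')
im,d=snap('scene'); c=im[130:280,250:450,::-1]; cv2.imwrite('pics/scene3.png',cv2.resize(c,None,fx=4,fy=4,interpolation=cv2.INTER_CUBIC))
t,dt=snap('top');P=cloud('top',dt);m=(P[...,2]>.1)&(dt>0)&(t.max(2)<70);m[:235]=0;m[290:]=0;m[:,:332]=0;m[:,438:]=0
if m.any(): print(m.sum(),P[m].mean(0),P[m][:,2].max())
```

```text
open 18.21 [0.5524 0.2716 0.1022] F [ 0.2  -0.89  0.6 ] w 0.0497 0.0
away 21.0 [0.3307 0.4796 0.2698] F [-0.93 -0.01  0.18] w 0.0501 0.0
144 [0.55092353 0.27357494 0.11986845] 0.12445514235592903
```

View pics/scene3.png

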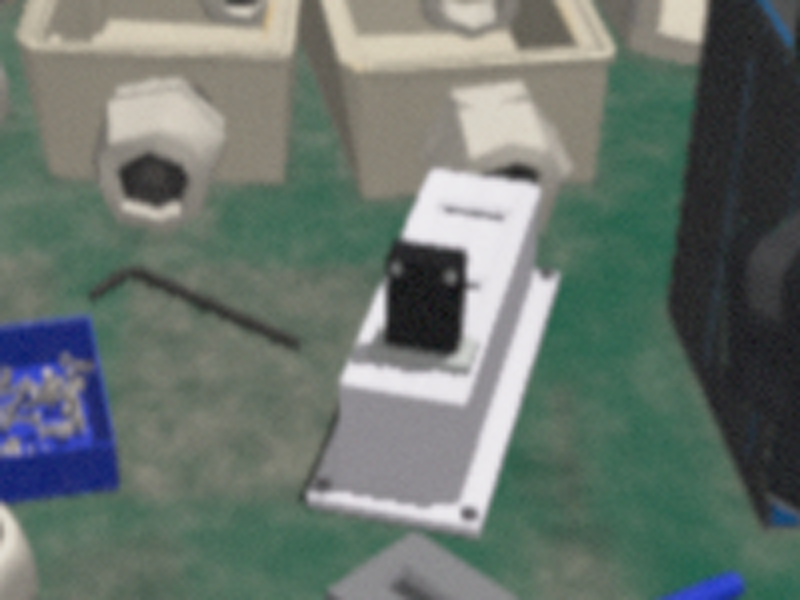

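The gauge stands upright at (425,300), with its collar flat on the block over the left slot and nothing else disturbed. Its top measures about 0.12 m, which matches fully home.

```bash
python3 -c "
from h import *
print(r.finish_job())"
```

```text
the job is handed in; nothing more can be done
None
```

The gauge is standing fully home and let go in the left slot, the only one that took it; the middle and right slots both jammed under a gentle push (about 5–7 N), and the job was handed in at about 21 s.

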